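# Feel out the brass knob hidden at the back of the hinge drawer

## Task

A loose brass knob is hiding at the back of the hinge drawer, out of sight under the top of the small chest. Pull the drawer out to its stop by its handle, feel along the back of it for the knob, lift it out and set it down gently in the shallow wooden tray. Leave the drawer out and the other ironmongery on the bench undisturbed.

Things in the scene. Friction and masses are not known exactly. Their poses are not given: they have to be found in the camera images.
- chest: low wooden one-drawer hardware chest, fixed to the bench, 205 deep (x) x 340 wide (y) x 96 high; does not open otherwise. Origin on the bench under the middle of the front edge of its top; x points into the chest, roughly to the robot's right (away from the handle), y along its front, z up. Inside the drawer one loose brass knob stands (see point hidden_strip); no reading of the knob is given
- top_edge (a point): middle of the lower front edge of the chest's fixed top, 84 above the bench (top 12 thick, above this edge). Axes as the chest. With the drawer at its stop, the back 55 of its floor stays hidden behind this edge, 66 clear above the floor: reached only from the front, fingers tilted in under the edge
- drawer (a joint): how far the drawer is out, m: 0 shut, 0.12 at its stop. It starts shut or a few mm out; slides towards chest -x against about 2.5 N of friction and stays where it is left
- drawer_handle (a point): middle of the drawer's iron bar handle: a round bar about 10 thick and 110 long, parallel to chest y, 64 above the bench, standing 35 off the drawer front's face (open gap behind it about 29), held at its ends. Moves with the drawer (chest x = -49 when shut)
- hidden_strip (a point): point on the chest, straight below its top's front edge, at the level of the drawer's floor (18 above the bench); does not move. The knob: round solid brass, on its flat foot, 40 diameter to 28 high, tapering to 30 at 36 high; 0.30 to 0.44 kg, slides under a push of 2 to 5 N. With the drawer out, until pushed, its centre is 16 to 35 behind this point (chest x), up to 63 to either side (y)
- drawer_front (a point): middle of the top edge of the drawer front's outer face, 82 above the bench; moves with the drawer. The front is 12 thick, 340 wide. Inside, the drawer is 300 wide (150 to either side of here) and 177 long, from 12 to 189 behind this point; floor (rubber lined) 18 above the bench; side and back walls 6 thick, ending 40 above the bench
- tray: shallow square wooden tray fixed to the bench, 150 x 150, rim 18 high, walls and floor 7 thick, nothing in it. Origin at the centre of its underside, z up
- rim_lock: heavy bronze-coloured rim lock lying flat, 85 x 130 x 24, loose, a bystander. Origin at the centre of its underside
- ring_handle: blackened iron ring handle lying flat, ring 96 outside diameter, 12 thick, with a 34 square back plate, loose, a bystander. Origin at the ring's centre on the bench
- escutcheon: tarnished copper keyhole escutcheon lying flat, about 40 x 75 x 5, loose, a bystander. Origin at the centre of its round end on the bench
Mind the look-alikes: they are no part of the job. Of the things shaped like the tray, the wooden one is meant.

How it is judged:
On the way, in this order (a step that is already met when the one before it is completed fails the run):
1. the drawer is pulled out to its stop (at least 112 of 120 mm) (value of joint drawer above 0.112 m), for 0.2 s.
2. the knob is lifted clear: nothing rests on or touches the chest or drawer (contact force between chest and anything else below 0.1 N), for 0.2 s.
3. the knob is set down, not dropped: it stands on the tray while the grasp point is still less than 75 mm above the bench over the tray (contact force between tray and anything else above 0.5 N and z of the grasp point in the frame of tray below 0.075 m and horizontal distance between the grasp point and tray below 0.12 m), for 0.1 s.
At the end, for the whole second after the job is handed in: the knob rests in the tray, released (the tray carries its weight, more than 1 N, and no finger touches it); the drawer is still at least 90 mm out with nothing in it or touching it; rim lock, ring handle and escutcheon are within 20 mm of where they began (contact force between tray and anything else above 1 N and contact force between tray and the fingers below 0.05 N and contact force between chest and anything else below 0.1 N and value of joint drawer above 0.09 m and distance of each of rim_lock, ring_handle, escutcheon from where it was at the start of the episode below 0.02 m).
It fails at once if a bystander is disturbed (moved more than 30 mm) (distance of any of rim_lock, ring_handle, escutcheon from where it was at the start of the episode above 0.03 m).
It also fails if it takes over 59 s, if anything falls off the work surface, if the arm or the gripper's body presses on something with over 40 N, if the wrist force passes 120 N, or if a joint passes its speed limit or range.

## Robot

A 7-joint arm with a two-finger parallel gripper is mounted at the origin on the work surface. World frame = base frame: x ahead of the robot, y to its left, z up, the work surface at z = 0. Lengths are in m, angles in rad, forces in N, time in s.
With the tool pointing down it reaches from about 0.425 to 0.875 m from the base axis. Payload 4.7 kg.
Tool frame: the origin (TCP) lies midway between the tips of the shut fingers; the grasp point (between the pads) lies 19 mm behind it; z points along the fingers, y is the direction in which the jaws open and shut (so a half turn about z gives the same grasp; the last joint's range is limited). The gripper opens to 87 mm and grips with 3 to 60 N. Pads are 19 mm wide; open, the fingers measure 117 mm over their backs; the gripper's body (75 mm by 190 mm) begins 51 mm behind the grasp point.
Start: joints at [-1.14, 0.321, -0.07, 1.45, 0.023, 1.371, -0.057], TCP at [0.263, 0.594, 0.223] pointing down, gripper open.
Joint ranges: [-2.86, 2.86], [-0.3, 2.09], [-1.38, 1.24], [0.06, 2.45], [-1.56, 4.7], [0.09, 2.05], [-2.69, 2.69]. Speed limits (rad/s): [2.57, 2.57, 3.14, 3.14, 3.14, 3.14, 3.14].

## Interface

Orientations are given as a rotation vector (axis times angle).
In Python, from bench import ctrl, optics gives the robot as it stands. The module is installed in compiled form; this text tells all that it offers.
- The arm moves only by the tool step_arm, never from a script. Its argument "deltas" is a list of rows, each a list of 7 numbers: the turn, a rotation vector about the tool's x, y, z in degrees, then the shift along the tool's x, y, z in mm, then the finger opening in mm, from 0 to 87. A call has exactly 8 rows; each row is the pose to reach, as a shift and turn from the pose commanded when the call began, along the tool's axes at that moment; what a row does not reach only later rows make up. A row lasts 1/8 s, in which the tool goes at most 62.5 mm and 10.7 degrees, less where a joint would pass 70% of its speed; a pose out of reach is approached as far as the arm can. A call with a gripper value outside its range is refused whole. The fingers move at their own pace and stop on an object; "newtons" is the grip in N (left out, the last holds). Time passes only in rows, so rows that repeat a pose let the fingers close, or fill a call up. It gives the time, the measured TCP pose, the force and the opening at its end, in the units of the state.
- ctrl.get_state(): the state, without advancing time (a new reading comes with each control period).
- optics.get_image(name): name is "scene" or "top" or "wrist"; returns the picture (480x640x3 uint8, red, green, blue); there is no depth.
- optics.get_calibration(name): a dict with "K" (3x3 intrinsics, pixels), "R" (3x3) and "t" (3): a world point X has camera coordinates R X + t. Camera axes: x right, y down, z forward; pixel columns grow to the right and rows downward; lengths in m; the calibration is good to about 2 mm. A picture is of the moment at which its call begins: read the wrist's pose just before it. get_calibration takes no time and is no camera call; for the wrist camera it gives the pose at the moment of the call.
- ctrl.close_job(): hands the job in, once; it reports no verdict.
The state is a dict: "time": time; "joint_positions": joint angles; "qd": joint speeds; "joint_torque": joint torques, N m; "position": TCP position; "tool_rot": TCP orientation; "ft_force": force on the tool from outside, world axes, zero at the start; "torque": the same for the moment, N m; "grip_width": opening from 0.0 (shut) to 1.0 (fully open).
Only numpy, scipy, OpenCV 4.12 (cv2) and the standard library are available. Lean on these libraries where they do the work, as an engineer would, in place of code of your own. Each camera call takes 0.05 s, during which the arm holds its last target.

## Working session

There is one attempt and no reset: what is moved stays moved. The work goes in short steps, Python scripts to look and compute and a tool call to move; the robot and the scene stay as the last step left them, time stands still between calls to the robot, and variables do not carry over. Pictures are saved under pics/ and viewed, and the job is handed in when it is done.

Besides the shell and the picture viewer there is one more tool, called as a command line: name --pt "numbers of a row" for each row, then --argument value for the rest. step_arm: Moves the arm, as the interface text tells. Its arguments: {"type":"object","properties":{"deltas":{"type":"array"},"newtons":{"type":"number"}},"required":["deltas"]}

```bash
mkdir -p pics
python3 - <<'E'
from bench import ctrl, optics
import cv2, numpy as np
print(ctrl.get_state())
for n in ["scene","top","wrist"]:
    c=optics.get_calibration(n); print(n,c)
    cv2.imwrite(f"pics/{n}0.png",optics.get_image(n)[:,:,::-1])
E
```

```text
{'time': 0.0, 'joint_positions': array([-1.13988751,  0.32184839, -0.07008655,  1.45169945,  0.02261862,
        1.370818  , -0.05692884]), 'qd': array([ 4.59027856e-05,  8.05276457e-09, -9.61008610e-05,  1.98875655e-03,
       -2.54656060e-04, -6.43444342e-04, -1.01184348e-03]), 'joint_torque': array([-8.11367518e-04, -4.91282129e+01, -4.04546158e-01, -3.12546766e+01,
       -6.38746982e-02,  4.33170993e-02,  1.83386792e-04]), 'position': array([0.26296804, 0.59380243, 0.2214328 ]), 'tool_rot': array([-0.64991959, -3.07332875,  0.00308491]), 'ft_force': array([0.62108919, 0.52586805, 0.45878518]), 'torque': array([-0.00139646, -0.0005186 ,  0.00862041]), 'grip_width': 0.9999145338958908}
scene {'K': array([[566.46221505,   0.        , 317.30759192],
       [  0.        , 566.46221505, 252.09614878],
       [  0.        ,   0.        ,   1.        ]]), 'R': array([[ 0.08060646,  0.99669266,  0.01031239],
       [ 0.64222909, -0.04402188, -0.76524759],
       [-0.76226268,  0.06830682, -0.64365346]]), 't': array([-0.07142266, -0.20530127,  1.72314732])}
top {'K': array([[479.64229798,   0.        , 321.34847102],
       [  0.        , 479.64229798, 239.71073206],
       [  0.        ,   0.        ,   1.        ]]), 'R': array([[ 0.0101832 , -0.99994709, -0.00145313],
       [-0.98088083, -0.00970657, -0.19436712],
       [ 0.19434274,  0.00340463, -0.98092778]]), 't': array([0.03369724, 0.42623463, 1.23814785])}
wrist {'K': array([[357.55273633,   0.        , 323.58953921],
       [  0.        , 357.55273633, 237.17940169],
       [  0.        ,   0.        ,   1.        ]]), 'R': array([[ 0.40494838,  0.91433653, -0.0023487 ],
       [ 0.87284757, -0.38580585,  0.29881594],
       [ 0.27231219, -0.12305509, -0.95430787]]), 't': array([-0.64933207, -0.03641327,  0.39183931])}
```

View pics/top0.png

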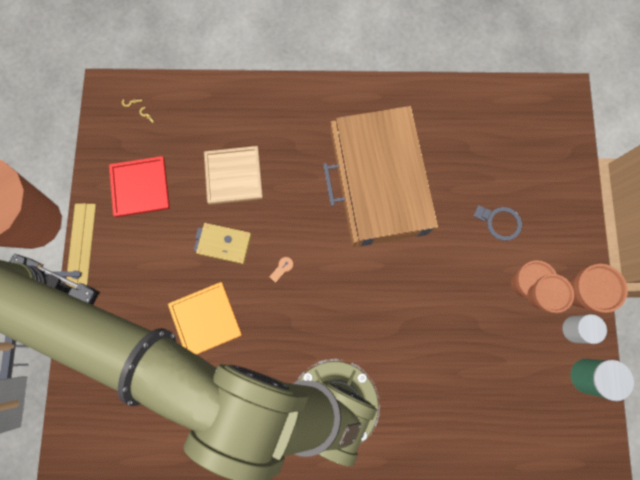

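View pics/scene0.png

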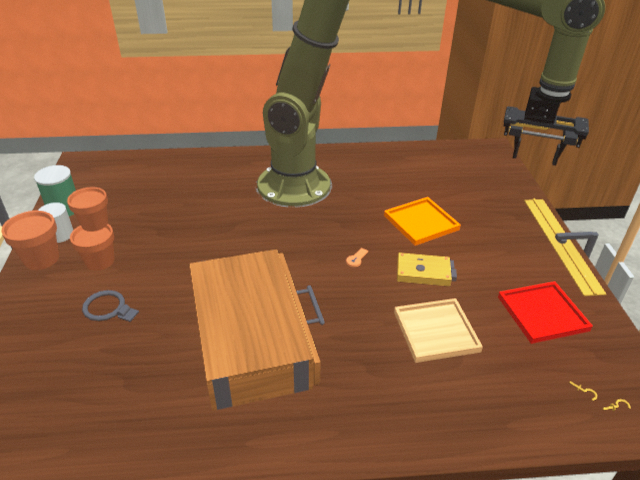

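View pics/wrist0.png

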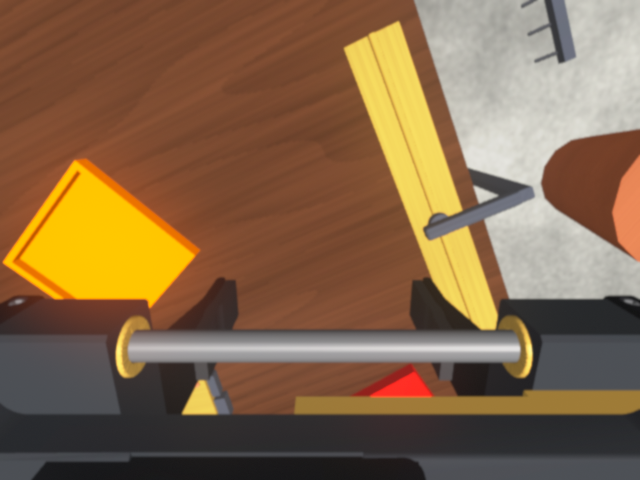

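Run:
```python
import cv2
a=cv2.imread('pics/top0.png')
cv2.imwrite('pics/z1.png',cv2.resize(a[95:255,310:450],None,fx=4,fy=4,interpolation=cv2.INTER_CUBIC)[:600])
cv2.imwrite('pics/z2.png',cv2.resize(a[130:290,150:310],None,fx=3.7,fy=3.7,interpolation=cv2.INTER_CUBIC))
b=cv2.imread('pics/scene0.png')
cv2.imwrite('pics/z3.png',cv2.resize(b[240:410,180:340],None,fx=3.5,fy=3.5,interpolation=cv2.INTER_CUBIC))
```

```text
(no output)
```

View pics/z1.png

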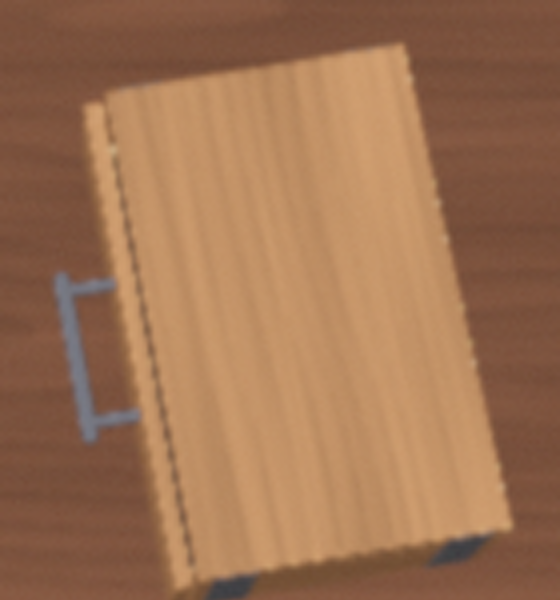

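View pics/z2.png

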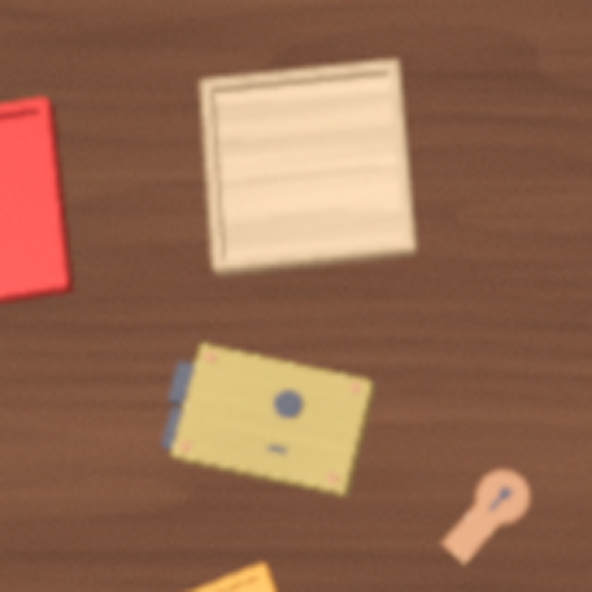

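View pics/z3.png

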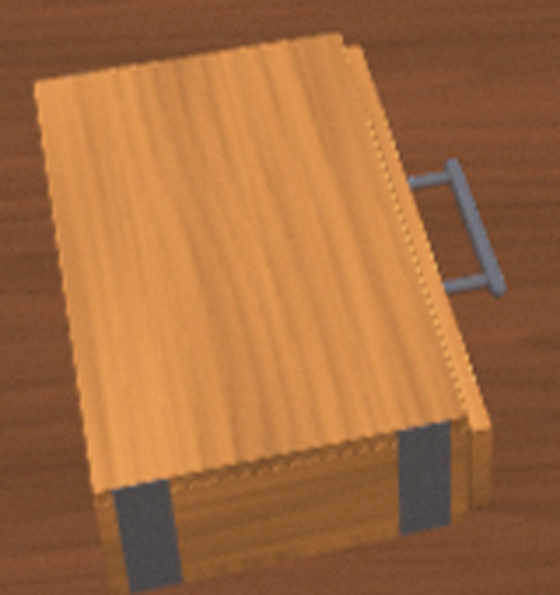

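```bash
cat > h.py <<'E'
import numpy as np, cv2
from scipy.optimize import least_squares
from scipy.spatial.transform import Rotation as Ro
from bench import ctrl, optics
def proj(cal,X):
    X=np.atleast_2d(X); c=X@cal['R'].T+cal['t']; p=c@cal['K'].T; return p[:,:2]/p[:,2:]
def back(cal,uv,z):
    uv=np.atleast_2d(uv).astype(float); d=np.c_[uv,np.ones(len(uv))]@np.linalg.inv(cal['K']).T@cal['R']
    o=-cal['R'].T@cal['t']; return o+d*((z-o[2])/d[:,2])[:,None]
# chest: pts in chest frame -> world
def tf(p,X):
    c,s=np.cos(p[2]),np.sin(p[2]); X=np.atleast_2d(X)
    return np.c_[p[0]+c*X[:,0]-s*X[:,1],p[1]+s*X[:,0]+c*X[:,1],X[:,2]]
E
python3 - <<'E'
from h import *
T=optics.get_calibration('top');S=optics.get_calibration('scene')
t=np.array([[107,92],[405,45],[511,527],[193,580]])/4+[310,95]
s=np.array([[342,36],[465,418],[95,490],[36,83]])/3.5+[180,240]
print(back(T,t,.096).round(4)); print(back(S,s,.096).round(4))
# order: front-far?, chest +x -> world -y
# top: front/farx , back/farx, back/nearx, front/nearx ; world x = chest +y
W=.17;D=.205
Xt=np.array([[0,W,.096],[D,W,.096],[D,-W,.096],[0,-W,.096]])
Xs=None
ht=np.array([[63,275],[91,440]])/4+[310,95]; hs=np.array([[455,160],[499,292]])/3.5+[180,240]
print(back(T,ht,.064).round(4),back(S,hs,.064).round(4))
tr=np.array([[200,78],[400,60],[415,250],[213,271]])/3.7+[150,130]
b=back(T,tr,.018);print('tray',b.round(4),b.mean(0))
print('lock',back(T,np.array([[200,343],[373,380],[345,493],[170,458]])/3.7+[150,130],.024).round(3))
E
```

```text
[[ 7.491e-01 -2.000e-04  9.600e-02]
 [ 7.851e-01 -2.013e-01  9.600e-02]
 [ 4.520e-01 -2.606e-01  9.600e-02]
 [ 4.153e-01 -5.640e-02  9.600e-02]]
[[ 0.4235 -0.0572  0.096 ]
 [ 0.7546  0.0011  0.096 ]
 [ 0.7886 -0.1974  0.096 ]
 [ 0.4577 -0.2577  0.096 ]]
[[0.6312 0.0281 0.064 ]
 [0.5159 0.0085 0.064 ]] [[0.516  0.0126 0.064 ]
 [0.6336 0.031  0.064 ]]
tray [[0.6824 0.3718 0.018 ]
 [0.6985 0.2197 0.018 ]
 [0.5479 0.2031 0.018 ]
 [0.5302 0.3533 0.018 ]] [0.61474119 0.28699802 0.018     ]
lock [[0.474 0.358 0.024]
 [0.447 0.23  0.024]
 [0.363 0.247 0.024]
 [0.387 0.375 0.024]]
```

Run:
```python
import cv2
b=cv2.imread('pics/scene0.png')
cv2.imwrite('pics/z4.png',cv2.resize(b[0:180,490:620],None,fx=3.3,fy=3.3,interpolation=cv2.INTER_CUBIC))
```

```text
(no output)
```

View pics/z4.png

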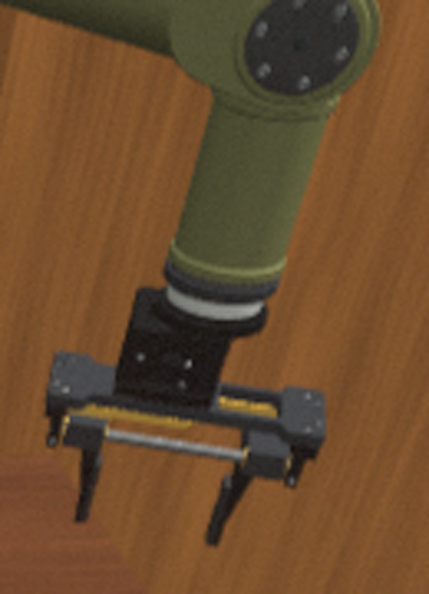

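```bash
cat >> h.py <<'E'
A=np.deg2rad(9.8)
CX=np.array([np.sin(A),-np.cos(A),0]); CY=np.array([np.cos(A),np.sin(A),0]); CZ=np.array([0,0,1.])
C0=np.array([.585,-.028,0])
def ch(x,y,z): return C0+CX*x+CY*y+CZ*z   # metres chest->world
def toch(p): d=np.asarray(p)-C0; return np.array([d@CX,d@CY,d[2]])
def Rzx(z,y): 
    z=z/np.linalg.norm(z); y=y/np.linalg.norm(y); return np.c_[np.cross(y,z),y,z]
def tilt(th,s=1): # tool y = s*chest y, z tilted th deg into chest
    t=np.deg2rad(th); return Rzx(CX*np.sin(t)-CZ*np.cos(t), s*CY)
def go(Rt,pt,st=None,R0=None,p0=None):
    st=st or ctrl.get_state()
    if R0 is None: R0=Ro.from_rotvec(st['tool_rot']).as_matrix()
    if p0 is None: p0=st['position']
    w=Ro.from_matrix(R0.T@Rt).as_rotvec(degrees=True); d=R0.T@(pt-p0)*1000
    print('turn',w.round(2),'shift',d.round(1)); return w,d
def show():
    s=ctrl.get_state(); R=Ro.from_rotvec(s['tool_rot']).as_matrix()
    print('t',round(s['time'],2),'p',s['position'].round(4),'chest',(toch(s['position'])*1000).round(1),'z',[round(float(v),3) for v in (R[:,2]@CX,R[:,2]@CY,R[:,2]@CZ)],'y',[round(float(v),3) for v in (R[:,1]@CX,R[:,1]@CY,R[:,1]@CZ)],'q',s['joint_positions'].round(2),'F',s['ft_force'].round(2),'g',round(s['grip_width']*87,1))
E
python3 - <<'E'
from h import *
show()
print(toch([.574,.020,.064]))
go(Rzx(-CZ,-CX),np.array([.574,.020,.20]))
E
```

```text
t 0.15 p [0.263  0.594  0.2217] chest [-667.7 -211.4  221.7] z [0.001, -0.001, -1.0] y [-0.832, 0.555, -0.001] q [-1.14  0.32 -0.07  1.45  0.02  1.37 -0.06] F [-0.88 -0.74  0.03] g 87.1
[-0.04917188 -0.00266943  0.064     ]
turn [-8.000e-02 -2.000e-02 -3.368e+01] shift [-516.7 -398.9   22.3]
```

step_arm --pt "0 0 -34 -517 -399 20 26" --pt "0 0 -34 -517 -399 20 26" --pt "0 0 -34 -517 -399 20 26" --pt "0 0 -34 -517 -399 20 26" --pt "0 0 -34 -517 -399 20 26" --pt "0 0 -34 -517 -399 20 26" --pt "0 0 -34 -517 -399 20 26" --pt "0 0 -34 -517 -399 20 26" --newtons 40

```text
time: 1.15
position: [0.5, 0.1568, 0.2074]
tool_rot: [-0.277, 3.129, 0.001]
ft_force: [1.2, 0.1, -0.0]
grip_width: 0.309
```

Run:
```python
from h import *
show()
go(Rzx(-CZ,-CX),np.array([.574,.020,.20]))
```

```text
t 1.15 p [0.5    0.1568 0.2074] chest [-196.6  -52.3  207.4] z [-0.0, 0.0, -1.0] y [-1.0, -0.006, 0.0] q [-0.57  0.06  0.22  1.79 -0.01  1.29  1.41] F [ 1.24  0.14 -0.  ] g 26.9
turn [0.02 0.02 0.33] shift [ -48.8 -147.7    7.3]
```

step_arm --pt "0 0 0 -49 -148 7 26" --pt "0 0 0 -49 -148 7 26" --pt "0 0 0 -49 -148 7 26" --pt "0 0 0 -49 -148 7 26" --pt "0 0 0 -49 -148 7 26" --pt "0 0 0 -49 -148 47 26" --pt "0 0 0 -49 -148 47 26" --pt "0 0 0 -49 -148 47 26"

```text
time: 2.15
position: [0.5739, 0.0228, 0.1614]
tool_rot: [-0.28, 3.128, 0.001]
ft_force: [-1.2, -0.1, 0.3]
grip_width: 0.301
```

Run:
```python
from h import *
show()
W=optics.get_calibration('wrist'); im=optics.get_image('wrist')[:,:,::-1].copy()
for y in (-55,0,55):
    u=proj(W,ch(-.049,-.0027+y/1000,.064))[0]; cv2.circle(im,tuple(int(v) for v in u),3,(0,255,0),-1)
for x,y in ((0,-.17),(0,.17),(0,0)):
    u=proj(W,ch(x,y,.096))[0]; cv2.circle(im,tuple(int(np.clip(v,-999,999)) for v in u),3,(255,0,0),-1)
cv2.imwrite('pics/w1.png',im)
```

```text
t 2.15 p [0.5739 0.0228 0.1614] chest [-51.9  -2.3 161.4] z [-0.0, 0.001, -1.0] y [-1.0, -0.007, 0.0] q [-0.39  0.2   0.35  1.74 -0.07  1.21  1.72] F [-1.18 -0.15  0.31] g 26.2
```

View pics/w1.png

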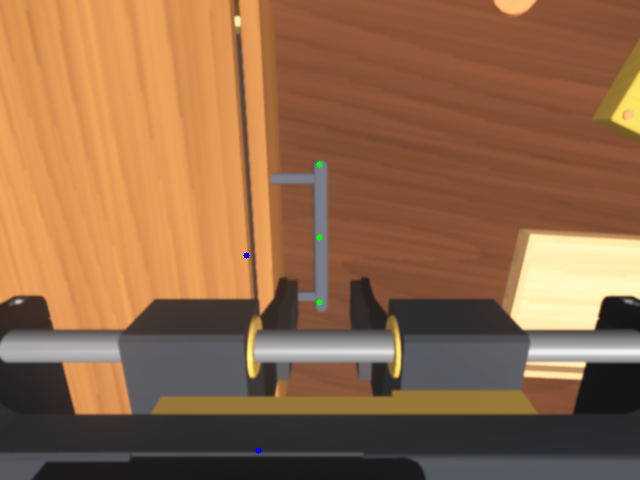

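step_arm --pt "0 0 0 0 -2 40 26" --pt "0 0 0 0 -2 80 26" --pt "0 0 0 0 -2 111 26" --pt "0 0 0 0 -2 111 26" --pt "0 0 0 0 -2 111 8" --pt "0 0 0 0 -2 111 5" --pt "0 0 0 0 -2 111 5" --pt "0 0 0 0 -2 111 5"

```text
time: 3.2
position: [0.5755, 0.0204, 0.0514]
tool_rot: [-0.277, 3.126, 0.002]
ft_force: [-0.1, 1.3, 6.9]
grip_width: 0.115
```

Run:
```python
from h import *
show()
```

```text
t 3.2 p [0.5755 0.0204 0.0514] chest [-49.3  -1.1  51.4] z [-0.001, 0.004, -1.0] y [-1.0, -0.006, 0.001] q [-0.37  0.32  0.34  1.84 -0.12  1.    1.77] F [-0.14  1.28  6.94] g 10.0
```

step_arm --pt "0 0 0 0 10 0 5" --pt "0 0 0 0 28 0 5" --pt "0 0 0 0 46 0 5" --pt "0 0 0 0 64 0 5" --pt "0 0 0 0 82 0 5" --pt "0 0 0 0 100 0 5" --pt "0 0 0 0 112 0 5" --pt "0 0 0 0 119 0 5"

```text
time: 4.2
position: [0.5541, 0.1364, 0.0514]
tool_rot: [-0.277, 3.127, -0.001]
ft_force: [-1.3, -4.0, 8.3]
grip_width: 0.11
```

Run:
```python
from h import *
show()
```

```text
t 4.2 p [0.5541 0.1364 0.0514] chest [-167.3   -2.5   51.4] z [0.001, 0.002, -1.0] y [-1.0, -0.006, -0.001] q [-0.53  0.3   0.28  1.85 -0.1   1.    1.54] F [-1.31 -3.97  8.35] g 9.5
```

Pull a few mm more to the stop, hold, then release.

step_arm --pt "0 0 0 0 3 0 5" --pt "0 0 0 0 4 0 5" --pt "0 0 0 0 4 0 5" --pt "0 0 0 0 4 0 5" --pt "0 0 0 0 2 0 24" --pt "0 0 0 0 2 0 26" --pt "0 0 0 0 2 -40 26" --pt "0 0 0 0 2 -90 26"

```text
time: 5.2
position: [0.5515, 0.1387, 0.139]
tool_rot: [0.277, -3.126, 0.001]
ft_force: [0.6, 0.3, -0.2]
grip_width: 0.291
```

Run:
```python
from h import *
show()
W=optics.get_calibration('wrist'); im=optics.get_image('wrist')[:,:,::-1].copy()
for y in (-55,0,55):
    u=proj(W,ch(-.169,-.0027+y/1000,.064))[0]; cv2.circle(im,tuple(int(v) for v in u),3,(0,255,0),-1)
cv2.imwrite('pics/w2.png',im)
cv2.imwrite('pics/s2.png',optics.get_image('scene')[:,:,::-1])
```

```text
t 5.2 p [0.5515 0.1387 0.139 ] chest [-170.    -4.7  139. ] z [0.001, -0.003, -1.0] y [-1.0, -0.006, -0.001] q [-0.55  0.21  0.29  1.77 -0.06  1.17  1.51] F [ 0.6   0.33 -0.17] g 25.3
```

View pics/w2.png

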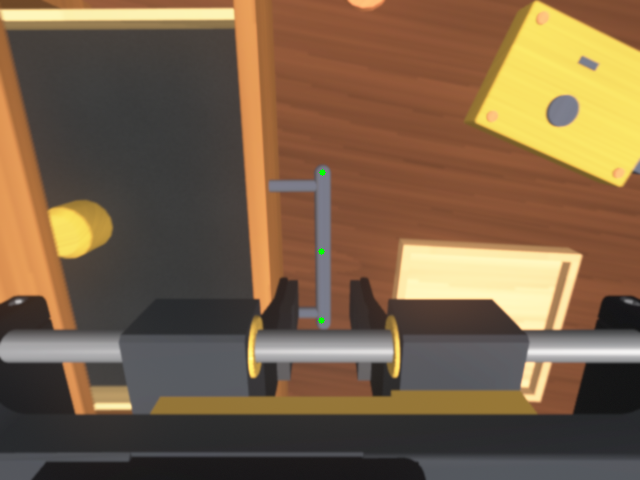

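View pics/s2.png

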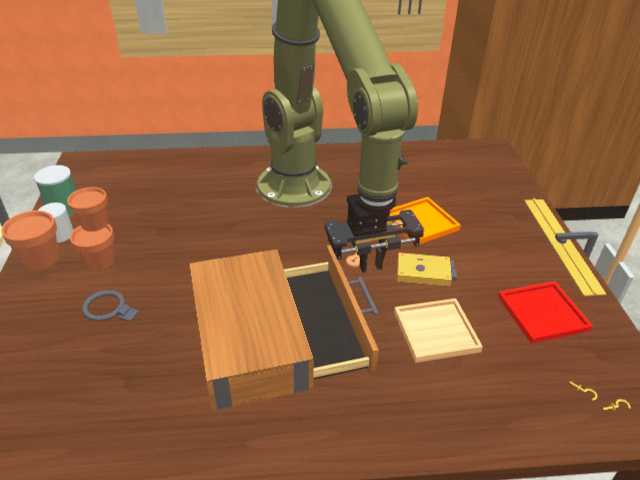

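```bash
cat > kn.py <<'E'
from h import *
def knob(im,W,x,y,col=(0,255,0),s=1,off=(0,0)):
    a=np.linspace(0,2*np.pi,41)
    for r,z in ((.02,.018),(.02,.046),(.015,.054)):
        u=(proj(W,np.array([ch(x+r*np.cos(t),y+r*np.sin(t),z) for t in a]))-off)*s
        cv2.polylines(im,[np.round(u).astype(int)],True,col,1)
E
python3 - <<'E'
from kn import *
W=optics.get_calibration('wrist'); raw=cv2.imread('pics/w2.png')
for z in (.018,.046):print(z,[ (toch(p)*1000).round(1) for p in back(W,[[113,228],[80,200],[80,258],[240,228]],z)])
im=cv2.resize(raw[170:290,20:160],None,fx=4,fy=4,interpolation=cv2.INTER_CUBIC)
knob(im,W,.025,-.035,s=4,off=(20,170))
cv2.imwrite('pics/k1.png',im)
E
```

```text
0.018 [array([ 6. ,  2.9, 18. ]), array([ 28.8, -20.9,  18. ]), array([39.2, 30. , 18. ]), array([-100.6,    2.3,   18. ])]
0.046 [array([-11.1,  -5.5,  46. ]), array([  9.5, -27. ,  46. ]), array([18.9, 19. , 46. ]), array([-107.3,   -6. ,   46. ])]
```

View pics/k1.png

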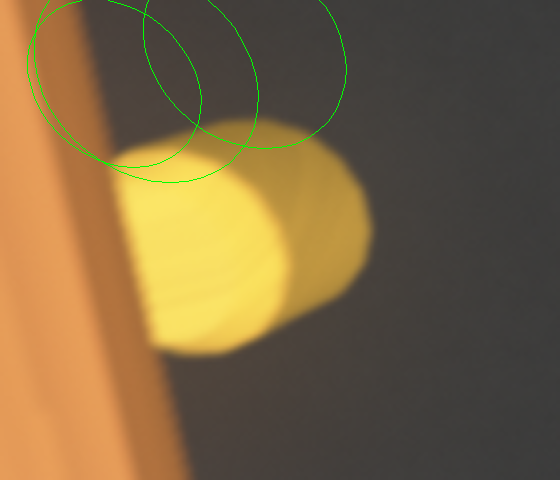

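Run:
```python
from kn import *
W=optics.get_calibration('wrist'); raw=cv2.imread('pics/w2.png')
o=[]
for k,y in ((.022,.0),(.026,.0),(.026,.004),(.022,.004)):
    im=cv2.resize(raw[190:270,30:130],None,fx=4,fy=4,interpolation=cv2.INTER_CUBIC)
    knob(im,W,k,y,s=4,off=(30,190)); o.append(im)
cv2.imwrite('pics/k2.png',cv2.resize(np.vstack([np.hstack(o[:2]),np.hstack(o[2:])]),(750,600)))
```

```text
(no output)
```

View pics/k2.png

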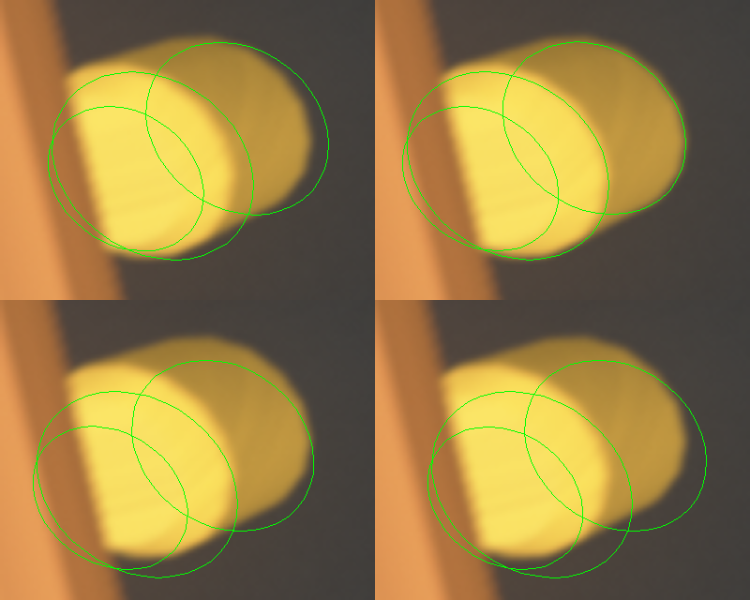

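Run:
```python
from h import *
go(tilt(53),ch(-.10,-.001,.18))
go(tilt(0),ch(-.10,-.001,.18))
```

```text
turn [ 41.98 -40.9   82.95] shift [  1.5 -70.3 -34.9]
turn [ 0.54  0.37 90.33] shift [  1.5 -70.3 -34.9]
```

step_arm --pt "0 0 0 0 -10 -40 60" --pt "42 -41 83 1 -70 -41 60" --pt "42 -41 83 1 -70 -41 60" --pt "42 -41 83 1 -70 -41 60" --pt "42 -41 83 1 -70 -41 60" --pt "42 -41 83 1 -70 -41 60" --pt "42 -41 83 1 -70 -41 60" --pt "42 -41 83 1 -70 -41 60"

```text
time: 6.3
position: [0.5636, 0.0703, 0.18]
tool_rot: [1.135, 2.265, -0.613]
ft_force: [-0.6, 1.0, -0.6]
grip_width: 0.688
```

Run:
```python
from h import *
show()
go(tilt(53),ch(-.10,-.001,.18))
```

```text
t 6.3 p [0.5636 0.0703 0.18  ] chest [-100.5   -4.4  180. ] z [0.636, 0.146, -0.758] y [-0.396, 0.904, -0.158] q [-0.84  0.22  0.26  1.86  0.67  1.29 -0.2 ] F [-0.56  1.03 -0.61] g 59.8
turn [ 10.95 -11.02  22.8 ] shift [-1.7  2.9  0.8]
```

step_arm --pt "11 -11 23 -2 3 1 60" --pt "11 -11 23 -2 3 1 60" --pt "11 -11 23 -2 3 1 60" --pt "11 -11 23 -2 3 1 60" --pt "11 -11 23 -2 3 1 60" --pt "11 -11 23 -2 3 1 60" --pt "11 -11 23 -2 3 1 60" --pt "11 -11 23 -2 3 1 60"

```text
time: 7.3
position: [0.5678, 0.0694, 0.1807]
tool_rot: [1.501, 1.783, -0.746]
ft_force: [-0.0, 0.6, 0.5]
grip_width: 0.693
```

Run:
```python
from kn import *
show()
go(tilt(53),ch(-.052,-.001,.091))
go(tilt(53),ch(.030,-.001,.028))
W=optics.get_calibration('wrist'); im=optics.get_image('wrist')[:,:,::-1].copy()
cv2.imwrite('pics/w3raw.png',im)
knob(im,W,.026,-.001); cv2.imwrite('pics/w3.png',im)
```

```text
t 7.3 p [0.5678 0.0694 0.1807] chest [-98.9  -0.4 180.7] z [0.797, -0.0, -0.604] y [-0.0, 1.0, -0.0] q [-0.9   0.44  0.32  1.71  0.69  1.49 -0.65] F [-0.02  0.55  0.54] g 60.3
turn [-0.   -0.18  0.03] shift [43.1 -0.6 91.6]
turn [-0.   -0.18  0.03] shift [ 43.8  -0.6 195. ]
```

View pics/w3.png

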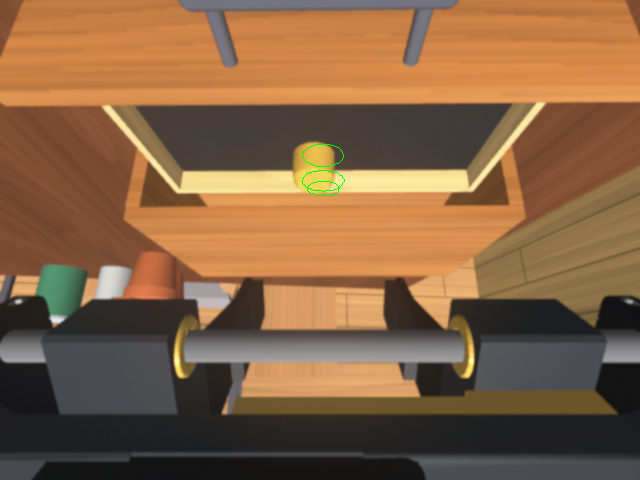

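Run:
```python
from kn import *
W=optics.get_calibration('wrist'); raw=cv2.imread('pics/w3raw.png')
o=[]
for k,y in ((.022,-.009),(.026,-.009),(.026,-.007),(.024,-.011)):
    im=cv2.resize(raw[120:220,260:380],None,fx=3,fy=3,interpolation=cv2.INTER_CUBIC)
    knob(im,W,k,y,s=3,off=(260,120)); o.append(im)
cv2.imwrite('pics/k3.png',np.vstack([np.hstack(o[:2]),np.hstack(o[2:])]))
# top edge corners and side walls of drawer
print(proj(W,np.array([ch(0,-.17,.084),ch(0,.17,.084),ch(.055,-.15,.04),ch(.055,.15,.04),ch(-.122,-.15,.04),ch(-.169,-.0577,.064),ch(-.169,.0523,.064)])).round(0))
```

```text
[[125. 206.]
 [523. 206.]
 [180. 189.]
 [468. 189.]
 [ 63.  46.]
 [189.  -3.]
 [446.  -3.]]
```

View pics/k3.png

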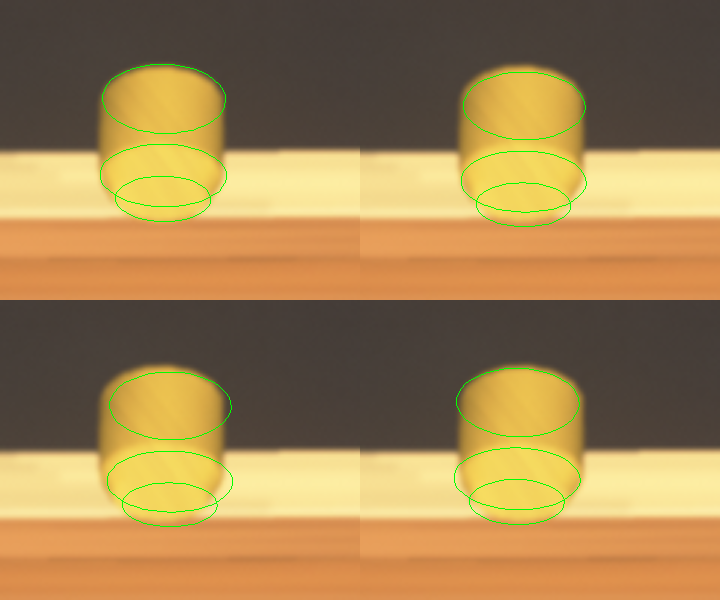

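step_arm --pt "0 0 0 10 -4 20 72" --pt "0 0 0 30 -9 60 72" --pt "0 0 0 43 -9 80 72" --pt "0 0 0 43 -9 85 72" --pt "0 0 0 43 -9 85 72" --pt "0 0 0 43 -9 85 72" --pt "0 0 0 43 -9 85 72" --pt "0 0 0 43 -9 85 72"

```text
time: 8.35
position: [0.5662, 0.0272, 0.0952]
tool_rot: [1.501, 1.783, -0.745]
ft_force: [0.1, 0.9, -0.5]
grip_width: 0.827
```

Run:
```python
from kn import *
show()
W=optics.get_calibration('wrist'); im=optics.get_image('wrist')[:,:,::-1].copy()
cv2.imwrite('pics/w4raw.png',im)
knob(im,W,.0225,-.0095)
E=proj(W,np.array([ch(0,-.17,.084),ch(0,.17,.084),ch(.055,-.15,.04),ch(.055,.15,.04)])); print(E.round(0))
for e in E: cv2.circle(im,tuple(int(v) for v in e),2,(255,0,0),-1)
cv2.imwrite('pics/w4.png',im)
```

```text
t 8.35 p [0.5662 0.0272 0.0952] chest [-57.6  -9.1  95.2] z [0.797, 0.0, -0.604] y [-0.001, 1.0, -0.0] q [-0.86  0.51  0.32  1.82  0.71  1.32 -0.73] F [ 0.1   0.85 -0.45] g 71.9
[[ 81. 297.]
 [593. 297.]
 [158. 257.]
 [510. 257.]]
```

View pics/w4.png

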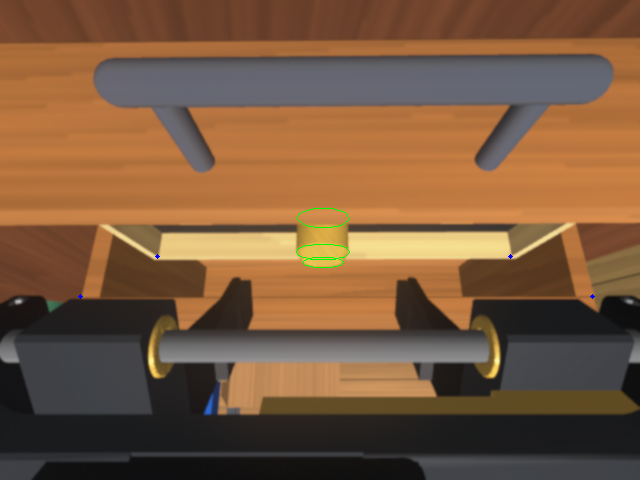

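step_arm --pt "0 0 0 0 0 20 72" --pt "0 0 0 0 0 40 72" --pt "0 0 0 0 0 60 72" --pt "0 0 0 1 0 75 72" --pt "0 0 0 1 0 88 72" --pt "0 0 0 1 0 98 72" --pt "0 0 0 1 0 104 72" --pt "0 0 0 1 0 106 72"

```text
time: 9.4
position: [0.5803, -0.0559, 0.03]
tool_rot: [1.5, 1.783, -0.747]
ft_force: [0.0, -0.4, -1.0]
grip_width: 0.831
```

Run:
```python
from kn import *
show()
go(tilt(53),ch(.028,-.0095,.028))
cv2.imwrite('pics/s5.png',optics.get_image('scene')[150:450,150:450,::-1].repeat(2,0).repeat(2,1))
cv2.imwrite('pics/w5.png',optics.get_image('wrist')[:,:,::-1])
```

```text
t 9.4 p [ 0.5803 -0.0559  0.03  ] chest [26.7 -9.3 30. ] z [0.797, -0.0, -0.604] y [-0.0, 1.0, -0.001] q [-0.77  0.59  0.37  1.89  0.77  1.13 -0.76] F [ 0.04 -0.44 -1.01] g 72.3
turn [-0.01 -0.14  0.04] shift [ 0.8 -0.2  2.2]
```

View pics/s5.png

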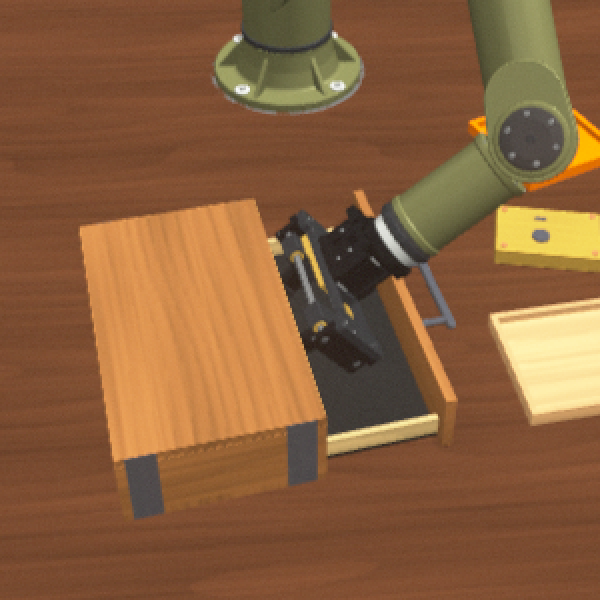

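View pics/w5.png

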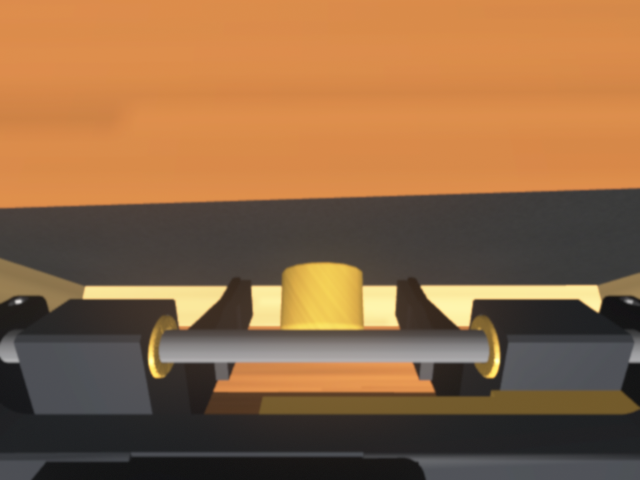

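step_arm --pt "0 0 0 0 0 2 50" --pt "0 0 0 0 0 2 44" --pt "0 0 0 0 0 2 38" --pt "0 0 0 0 0 2 30" --pt "0 0 0 0 0 2 30" --pt "0 0 0 0 0 2 30" --pt "0 0 0 0 0 2 30" --pt "0 0 0 0 0 2 30" --newtons 25

```text
time: 10.5
position: [0.5804, -0.0574, 0.0289]
tool_rot: [1.501, 1.783, -0.747]
ft_force: [-1.7, 0.6, 1.7]
grip_width: 0.446
```

Run:
```python
from kn import *
show()
cv2.imwrite('pics/w6.png',optics.get_image('wrist')[:,:,::-1])
```

```text
t 10.5 p [ 0.5804 -0.0574  0.0289] chest [28.2 -9.5 28.9] z [0.797, -0.001, -0.604] y [-0.0, 1.0, -0.001] q [-0.77  0.59  0.37  1.9   0.77  1.12 -0.76] F [-1.73  0.56  1.71] g 38.8
```

View pics/w6.png

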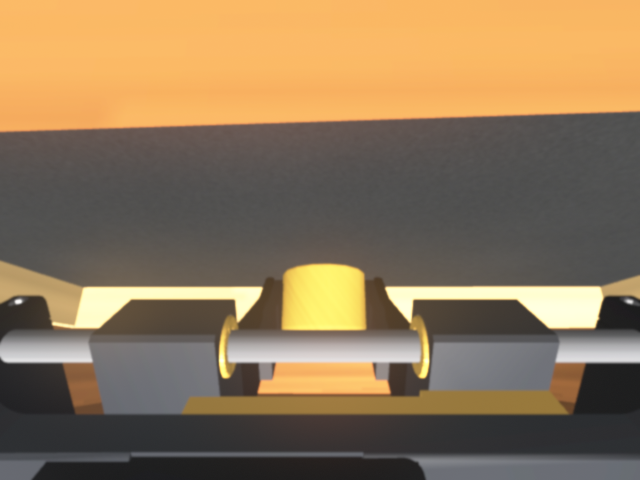

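step_arm --pt "0 0 0 3.6 0 -9.8 30" --pt "0 0 0 6.1 0 -18 30" --pt "0 0 0 7.1 0 -26 30" --pt "0 0 0 7.2 0 -36 30" --pt "0 0 0 6.6 0 -45 30" --pt "0 0 0 4.7 0 -54 30" --pt "0 0 0 3.5 0 -63 30" --pt "0 0 0 -2 0 -72 30"

```text
time: 11.55
position: [0.5708, -0.0016, 0.0743]
tool_rot: [1.5, 1.784, -0.747]
ft_force: [-0.3, -0.1, -4.0]
grip_width: 0.447
```

Run:
```python
from kn import *
show()
cv2.imwrite('pics/s7.png',optics.get_image('scene')[150:450,150:450,::-1].repeat(2,0).repeat(2,1))
cv2.imwrite('pics/w7.png',optics.get_image('wrist')[:,:,::-1])
```

```text
t 11.55 p [ 0.5708 -0.0016  0.0743] chest [-28.4  -9.5  74.3] z [0.797, -0.0, -0.604] y [-0.001, 1.0, -0.001] q [-0.83  0.53  0.34  1.85  0.73  1.26 -0.74] F [-0.33 -0.08 -4.04] g 38.9
```

View pics/s7.png

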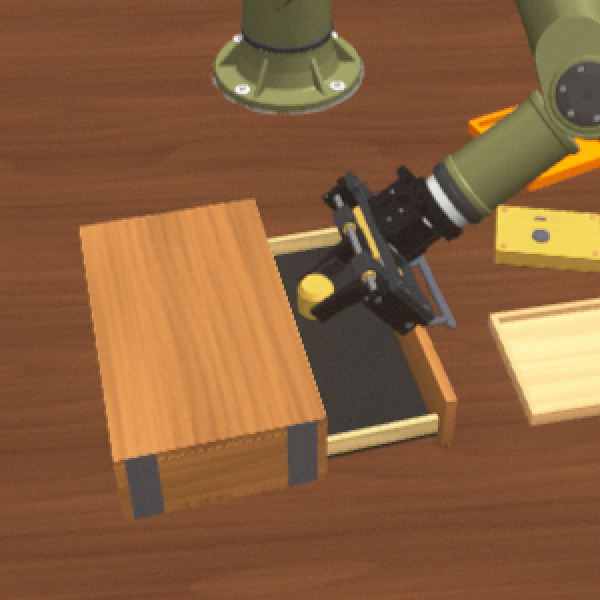

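View pics/w7.png

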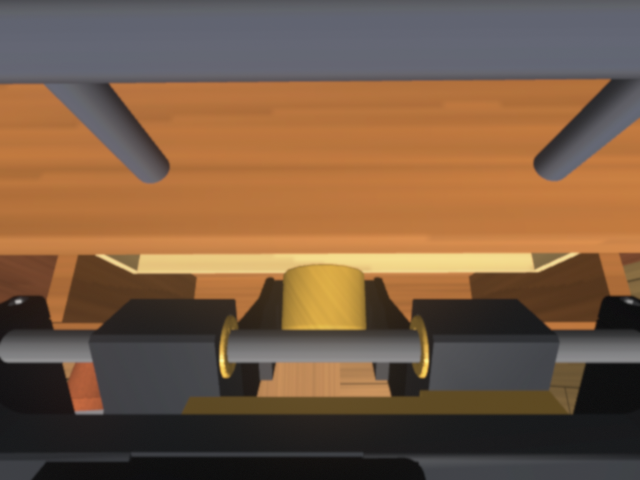

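Run:
```python
from kn import *
p=ctrl.get_state()['position']
go(tilt(53),p+np.array([0,0,.09]))
B=np.array([.615,.287,0])+CX*.0057
go(tilt(53),B+[0,0,.15]); go(tilt(53),B+[0,0,.05])
S=optics.get_calibration('scene')
b=back(S,[[461,300],[480,350],[409,360],[396,307]],.018);print(b.round(3),b.mean(0))
```

```text
turn [ 0.08 -0.18 -0.02] shift [-71.7   0.1 -54.4]
turn [ 0.08 -0.18 -0.02] shift [ 104.2   92.  -261.1]
turn [ 0.08 -0.18 -0.02] shift [ 183.8   91.9 -200.6]
[[0.541 0.365 0.018]
 [0.692 0.364 0.018]
 [0.707 0.207 0.018]
 [0.552 0.209 0.018]] [0.62290754 0.28612947 0.018     ]
```

Consistent tray centre (~0.617, 0.287). Lift, then carry.

step_arm --pt "0 0 0 -30 0 -23 30" --pt "0 0 0 -60 0 -46 30" --pt "0 0 0 -72 0 -60 30" --pt "0 0 0 -40 12 -95 30" --pt "0 0 0 0 35 -140 30" --pt "0 0 0 35 58 -185 30" --pt "0 0 0 70 78 -225 30" --pt "0 0 0 104 92 -260 30"

```text
time: 12.65
position: [0.6154, 0.2821, 0.1463]
tool_rot: [1.499, 1.785, -0.747]
ft_force: [1.3, 0.1, -3.1]
grip_width: 0.448
```

Run:
```python
from kn import *
show()
B=np.array([.617,.287,0])+CX*.0057
go(tilt(53),B+[0,0,.05]);go(tilt(53),B+[0,0,.019])
cv2.imwrite('pics/s8.png',optics.get_image('scene')[100:400,300:600,::-1].repeat(2,0).repeat(2,1))
```

```text
t 12.65 p [0.6154 0.2821 0.1463] chest [-300.4   82.8  146.3] z [0.797, -0.0, -0.604] y [-0.001, 1.0, -0.002] q [-0.97  0.81  0.25  1.2   0.56  1.71 -0.66] F [ 1.33  0.1  -3.06] g 38.9
turn [-0.01 -0.16  0.14] shift [76.   2.6 59.1]
turn [-0.01 -0.16  0.14] shift [100.7   2.6  77.8]
```

View pics/s8.png

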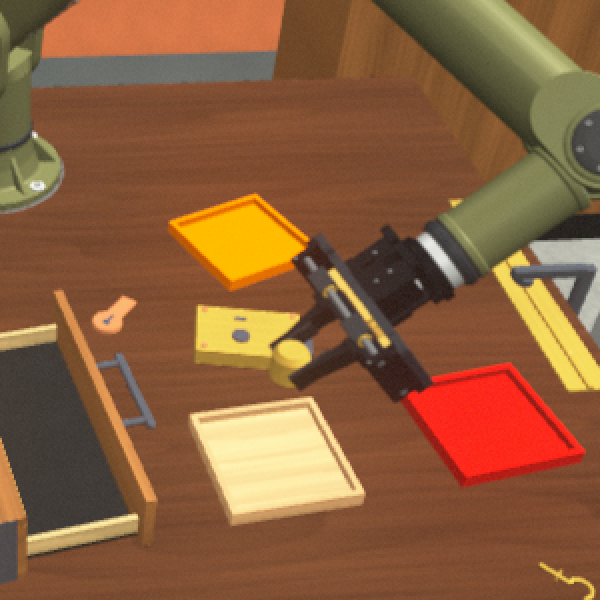

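step_arm --pt "0 0 0 25 2.5 20 30" --pt "0 0 0 50 2.5 40 30" --pt "0 0 0 70 2.5 55 30" --pt "0 0 0 82 2.5 64 30" --pt "0 0 0 90 2.5 70 30" --pt "0 0 0 94 2.5 73 30" --pt "0 0 0 96 2.5 74.5 30" --pt "0 0 0 97 2.5 75 30"

```text
time: 13.7
position: [0.6185, 0.2793, 0.0259]
tool_rot: [1.501, 1.783, -0.745]
ft_force: [0.3, 0.5, -4.0]
grip_width: 0.449
```

Run:
```python
from kn import *
show()
cv2.imwrite('pics/s9.png',optics.get_image('scene')[200:400,330:570,::-1].repeat(3,0).repeat(3,1))
```

```text
t 13.7 p [0.6185 0.2793 0.0259] chest [-297.1   85.3   25.9] z [0.797, 0.0, -0.604] y [-0.0, 1.0, 0.0] q [-0.96  0.94  0.23  1.23  0.54  1.58 -0.76] F [ 0.27  0.49 -4.04] g 39.1
```

View pics/s9.png

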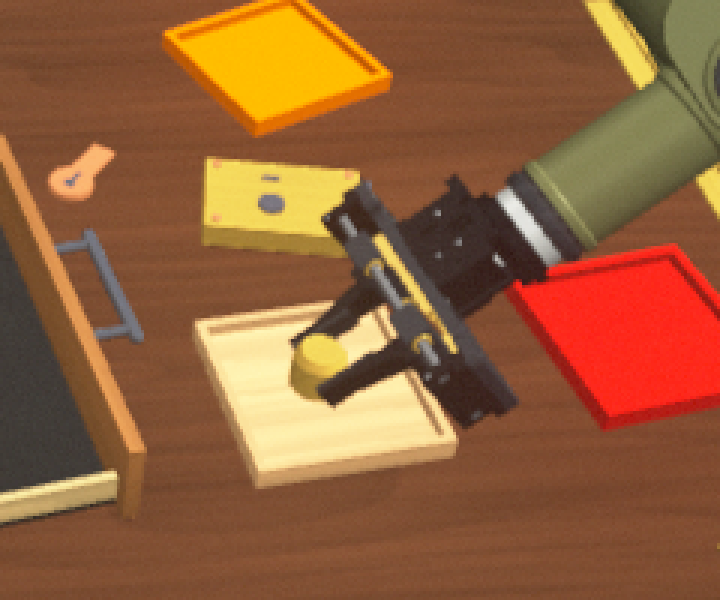

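step_arm --pt "0 0 0 1.6 0 1.2 30" --pt "0 0 0 2.4 0 1.8 30" --pt "0 0 0 3.2 0 2.4 30" --pt "0 0 0 4 0 3 30" --pt "0 0 0 4.8 0 3.6 30" --pt "0 0 0 5.4 0 4.1 30" --pt "0 0 0 5.4 0 4.1 30" --pt "0 0 0 5.4 0 4.1 30"

```text
time: 14.75
position: [0.6182, 0.279, 0.0186]
tool_rot: [1.501, 1.783, -0.747]
ft_force: [-0.1, -0.3, -3.4]
grip_width: 0.447
```

Run:
```python
from kn import *
show()
```

```text
t 14.75 p [0.6182 0.279  0.0186] chest [-296.8   85.    18.6] z [0.797, -0.0, -0.604] y [-0.0, 1.0, -0.001] q [-0.96  0.95  0.23  1.23  0.54  1.57 -0.76] F [-0.1  -0.33 -3.42] g 38.9
```

step_arm --pt "0 0 0 0.4 0 0.3 30" --pt "0 0 0 0.8 0 0.6 30" --pt "0 0 0 1.2 0 0.9 30" --pt "0 0 0 1.6 0 1.2 30" --pt "0 0 0 1.6 0 1.2 30" --pt "0 0 0 1.6 0 1.2 30" --pt "0 0 0 1.6 0 1.2 30" --pt "0 0 0 1.6 0 1.2 30"

```text
time: 15.75
position: [0.6183, 0.279, 0.0179]
tool_rot: [1.5, 1.782, -0.747]
ft_force: [-3.3, 0.2, 5.9]
grip_width: 0.449
```

Run:
```python
from kn import *
show()
```

```text
t 15.75 p [0.6183 0.279  0.0179] chest [-296.8   85.1   17.9] z [0.798, -0.0, -0.603] y [0.0, 1.0, -0.0] q [-0.96  0.95  0.23  1.23  0.54  1.57 -0.77] F [-3.29  0.19  5.88] g 39.0
```

step_arm --pt "0 0 0 0 0 0 42" --pt "0 0 0 0 0 0 50" --pt "0 0 0 0 0 0 70" --pt "0 0 0 0 0 0 70" --pt "0 0 0 0 0 -10 70" --pt "0 0 0 0 0 -30 70" --pt "0 0 0 0 0 -60 70" --pt "0 0 0 0 0 -100 70"

```text
time: 16.75
position: [0.6043, 0.3588, 0.0781]
tool_rot: [1.501, 1.783, -0.747]
ft_force: [-0.0, 0.1, -0.3]
grip_width: 0.807
```

step_arm --pt "0 0 0 -20 0 -20 70" --pt "0 0 0 -50 0 -40 70" --pt "0 0 0 -80 0 -60 70" --pt "0 0 0 -80 0 -60 70" --pt "0 0 0 -80 0 -60 70" --pt "0 0 0 -80 0 -60 70" --pt "0 0 0 -80 0 -60 70" --pt "0 0 0 -80 0 -60 70"

```text
time: 17.75
position: [0.6047, 0.3569, 0.1762]
tool_rot: [1.5, 1.783, -0.748]
ft_force: [0.6, 0.1, -0.4]
grip_width: 0.801
```

Run:
```python
from kn import *
show()
cv2.imwrite('pics/s10.png',optics.get_image('scene')[:,:,::-1])
cv2.imwrite('pics/t10.png',optics.get_image('top')[:,:,::-1])
```

```text
t 17.75 p [0.6047 0.3569 0.1762] chest [-376.    84.9  176.2] z [0.798, -0.001, -0.603] y [-0.0, 1.0, -0.002] q [-1.01  0.89  0.24  0.99  0.54  1.85 -0.64] F [ 0.56  0.06 -0.35] g 69.7
```

View pics/s10.png

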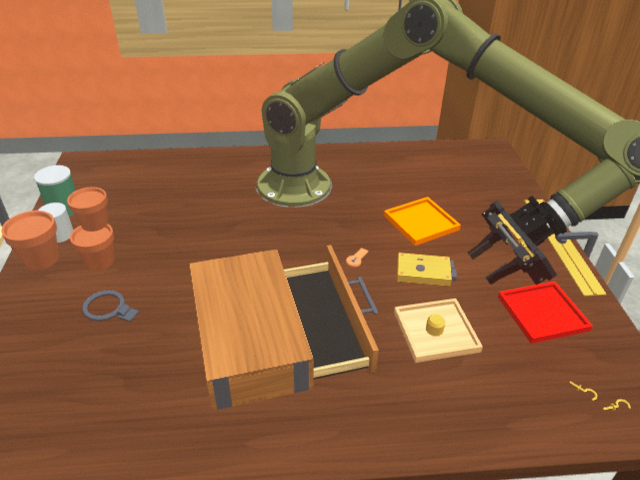

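View pics/t10.png

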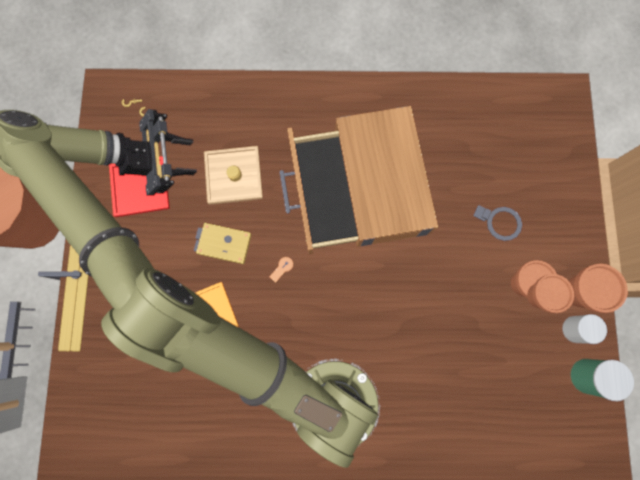

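The knob stands in the wooden tray (scene image at about (436,325)). The drawer is out and empty, and the bystanders sit at the same pixels as at the start.

```bash
python3 -c "
from bench import ctrl
print(ctrl.close_job())"
```

```text
the job is handed in; nothing more can be done
None
```

I pulled the drawer to its stop by the handle, took out the knob and set it upright in the wooden tray. The job was handed in at about 17.9 s of the 59 s allowed. `close_job` reports no verdict, so what follows is from my own checks.

- **Finding the knob:** I found it with the wrist camera looking under the top edge, not by feeling for it. It stood about 22 mm behind the edge and about 10 mm to one side.
- **Lifting and placing:** I gripped it with the fingers tilted 53° in under the edge and carried it upright. I lowered it slowly until the wrist force changed from −3.4 N to +5.9 N, showing contact with the tray, then released it and backed off.
- **Final pictures:** The last scene and top pictures show the knob standing free near the middle of the tray and the drawer out and empty. The rim lock, ring handle and escutcheon are at the same pixels as at the start. The wrist force was back near zero.
- **Disagreements:**
  - My first reading of the knob's position differed from the later ones by about 9 mm sideways. I used the later ones, where the chest edges also lined up with the picture.
  - The scene and top cameras differed by up to about 8 mm on the chest and the tray. I used a middle value for both.

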